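# Push a bottle up the loading chute past its spring stop

## Robot

A 7-joint arm with a two-finger parallel gripper is mounted at the origin on the work surface. World frame = base frame: x ahead of the robot, y to its left, z up, the work surface at z = 0. Lengths are in mm, angles in rad, forces in N, time in s.
With the tool pointing down it reaches from about 400 to 875 mm from the base axis. Payload 4.4 kg.
Tool frame: the origin (TCP) lies at the very end of the fingers, on their centre line; the grasp point (between the pads) lies 19 mm behind it (grip_depth is the distance from the TCP to the grasp point, in mm); z points along the fingers, y is the direction in which the jaws open and shut (so a half turn about z gives the same grasp; the last joint's range is limited). The gripper opens to 85 mm and grips with 20 to 120 N. Pads are 22 mm wide; open, the fingers measure 114 mm over their backs; the gripper's body (76 mm by 85 mm) begins 54 mm behind the grasp point. The pads swing forward as they close: fully open they stand 13 mm farther back than shut.
Start: joints at [1.071, 0.628, 0.038, 1.517, -0.027, 0.996, -0.02], TCP at [273.237, -589.796, 231.313] pointing down, gripper open.
Joint ranges: [-3.06, 3.06], [-0.37, 2.12], [-1.25, 1.32], [0.18, 2.47], [-1.1, 4.24], [0.23, 1.98], [-2.94, 2.94]. Speed limits (rad/s): [2.57, 2.57, 3.14, 3.14, 3.14, 3.14, 3.14].

## Interface

Orientations are given as [roll, pitch, yaw] about the fixed x, y, z axes, in that order (R = Rz(yaw) Ry(pitch) Rx(roll)).
In Python, from cell import read_state, get_image, finish_job, recognise, outline_of, grip_depth gives the robot as it stands. The module is installed in compiled form; this text tells all that it offers.
- The arm moves only by the tool send_rows, never from a script. Its argument "rows" is a list of rows, each a list of 5 numbers: the gripper command: -1 is shut, 1 is fully open, values between are in proportion, then the shift along the tool's x, y, z in m, then the turn about the tool's z in rad. In form: [[claw, tx, ty, tz, roll], ...]. A call has 1 to 12 rows; each row shifts and turns the pose as measured when the row begins, along the tool's axes as they then stand; what a row does not reach is not made up. A row lasts 1/12 s, in which the tool goes at most 41.7 mm and 7.16 degrees, less where a joint would pass 70% of its speed; a pose out of reach is approached as far as the arm can. A call with a gripper value outside its range is refused whole. The fingers move at their own pace and stop on an object; the grip force is fixed at half the most. Time passes only in rows, so rows that do not move let the fingers close. It gives the time, the measured TCP pose, the force and the opening at its end, in the units of the state.
- read_state(): the state, without advancing time (a new reading comes with each control period).
- get_image(name): name is "scene" or "top" or "wrist"; returns a dict with "image" (400x640x3 uint8, blue, green, red), "z_map" (400x640 float32, mm along the optical axis (not along the pixel's ray), 0 where there is no reading), "K" (3x3 intrinsics, pixels), "dist" ([k1, k2, p1, p2, k3] as OpenCV has them; the pictures are not rectified), "R" (3x3) and "t" (3): a world point X has camera coordinates R X + t; the wrist camera has in their place "tool_from_camera" (4x4, takes a point from camera to tool coordinates, whose origin is the TCP and whose axes are the flange's). Camera axes: x right, y down, z forward; pixel columns grow to the right and rows downward; lengths in mm; the calibration is good to about 2 mm. A picture is of the moment at which its call begins: read the wrist's pose just before it.
- finish_job(): hands the job in, once; it reports no verdict.
Trained networks look in a picture, given as the dict that the camera call returned (one of the last four; its "shot" number tells which), for a name from the list of things; names that differ only in an ending like _2 or _b are one class to them, and where a whole thing is asked for, a point or a joint stands for the part that bears it (a point fixed in the world has none). Each returns a list of dicts, best first, with "score" (0 to 1); they miss things now and then, are a little off and sometimes report something else, mostly with a low value. They report only what shows in the picture. A call takes as long as a camera call.
- recognise(picture, query): "box" ([left, top, right, bottom] in pixels, round what is visible of it).
- outline_of(picture, query): "mask" (400x640 bool, what is visible of it) and "box" ([left, top, right, bottom] in pixels, round what is visible of it).
The state is a dict: "clock": time; "qpos": joint angles; "qd": joint speeds; "tau": joint torques, N m; "eef_pos": TCP position; "tool_rot": TCP orientation; "force": force on the tool from outside, world axes, zero at the start; "torque": the same for the moment, N m; "width": finger opening in mm.
Only numpy, scipy, OpenCV 4.12 (cv2) and the standard library are available. Lean on these libraries where they do the work, as an engineer would, in place of code of your own. Each camera call takes 0.05 s, during which the arm holds its last target.

## Task

The sloping bottle chute on the desk holds one white bottle already, above the spring stop in its floor; another lies at the chute's foot. With your fingertips push the lower bottle steadily up the chute until the stop has sprung up behind it, so that both bottles stay above the stop with your hand away. Do not pick a bottle up, flick it or let it run back down the chute, and leave the other things on the desk where they stand.

Things in the scene. Friction and masses are not known exactly. Their poses are not given: they have to be found in the camera images.
- lane (a point): The chute: a straight open steel trough on two trestles, fixed to the desk, sloping 0.14 rad. Point: upper face of its floor, middle of its low end (foot), 40 mm above the desk; x runs up the slope, y across to the left, z square off the floor. Foot lip: x -4 to 0 mm, 8 mm high; beyond it only the desk. Side walls: inner faces at y +-54 mm, 25 mm high over the rim, 3 mm thick, foot to rear plate.
- bumper (a point): Middle of the lower edge of the face of the rubber bumper at the chute's top end, 297 mm up the slope from the foot, 14 mm above the floor; same axes as lane. Bumper 20 mm high, 80 mm wide; the steel plate behind it rises 42 mm above the floor.
- bottle: The bottle to push: closed white plastic bottle lying across the chute's foot against the lip. Origin on its axis, mid-length of its cylindrical body (48 mm diameter, 76 mm long), 24 mm above the chute's floor. Own y is the axis; x and z turn as it rolls. Cap 38 mm diameter at the +y end, ending 64 mm from the origin. 80 to 170 g; left alone on the slope it rolls back down; slippery on the steel (friction about 0.3).
- stored: The bottle already in the chute, same make, origin and axes; it lies against the raised stop, 213 mm up the slope from the foot. The lower bottle pushes it on ahead. When the lower one has taken its place at 213 mm, this one lies at 261 mm; the bumper leaves the pair 12 mm of play up the slope.
- stop (a joint): Spring stop: steel tongue 30 mm wide in the middle of the chute's floor, hinged at its lower end, 181 mm up from the foot, its tip leaning up the slope. 0 = raised (14 mm above the floor), 1.0 = pressed flat into its slot (rad). A light spring (under 1 N at the tip) raises it. A bottle from below folds it and passes over; one coming back from above is held by it.
- stop_tip (a point): Centre of the stop's rolled tip (5 mm diameter, 30 mm wide), 190 mm up the slope from the foot while raised; moves with the stop.
- standing: A bystander: the same kind of white bottle standing upright on the desk beside the chute, 48 mm diameter, 102 mm high, loose. Origin at the centre of its underside, z up.
- pot: A bystander: open stainless steel pot, 64 mm across the rim, 66 mm high, standing loose beside the chute. Origin at the centre of its underside.
- vial: A bystander: small brown glass vial with a metal cap, 30 mm diameter, 56 mm high, standing loose on the other side of the chute. Origin at the centre of its underside.

How it is judged (in metres and radians):
On the way:
1. the lower bottle is pushed up past the stop by the fingers (x of bottle in the frame of lane above 0.195 m and contact force between the fingers and bottle above 0.05 N), for 0.04 s.
At the end, for the whole second after the job is handed in: Both bottles lie at rest on the chute's floor between the spring stop and the rear bumper: the pushed one 207 to 232 mm up from the foot, the other 252 to 280 mm, their axes 20 to 30 mm above the floor; the stop is raised behind them (joint under 0.2) (x of bottle in the frame of lane between 0.207 and 0.232 m and x of stored in the frame of lane between 0.252 and 0.28 m and z of bottle in the frame of lane between 0.02 and 0.03 m and z of stored in the frame of lane between 0.02 and 0.03 m and value of joint stop below 0.2 rad and linear speed of each of bottle, stored below 0.02 m/s); the robot touches nothing.
It fails at once if a bottle of the chute is lifted (its axis 44 mm or more off the chute's floor, 20 mm above where it rolls) or leaves the chute (z of any of bottle, stored in the frame of lane above 0.044 m or z of any of bottle, stored in the frame of lane below 0.01 m).
It fails at once if a bottle of the chute moves faster than 0.4 m/s (flicked, or running back down) (linear speed of any of bottle, stored above 0.4 m/s).
It fails at once if the standing bottle is moved more than 20 mm or tipped (distance of standing from where it was at the start of the episode above 0.02 m or angle between standing's own z axis and vertical above 0.3 rad).
It fails at once if the steel pot is moved more than 20 mm or tipped (distance of pot from where it was at the start of the episode above 0.02 m or angle between pot's own z axis and vertical above 0.3 rad).
It fails at once if the brown glass vial is moved more than 20 mm or tipped (distance of vial from where it was at the start of the episode above 0.02 m or angle between vial's own z axis and vertical above 0.3 rad).
It also fails if it takes over 38 s, if anything falls off the work surface, if the arm or the gripper's body presses on something with over 40 N, if the wrist force passes 120 N, or if a joint passes its speed limit or range.

## Working session

There is one attempt and no reset: what is moved stays moved. The work goes in short steps, Python scripts to look and compute and a tool call to move; the robot and the scene stay as the last step left them, time stands still between calls to the robot, and variables do not carry over. Pictures are saved under pics/ and viewed, and the job is handed in when it is done.

Besides the shell and the picture viewer there is one more tool, called after ">>>" by a JSON object that holds its "method" and its "body", one argument or row to a line. send_rows: Moves the arm, as the interface text tells. Its arguments: {"type":"object","properties":{"rows":{"type":"array"}},"required":["rows"]}

```bash
mkdir -p pics
cat > h.py <<'E'
import numpy as np,cv2
from cell import *
def pts(p,mask):
    v,u=np.nonzero(mask&(p["z_map"]>0)); z=p["z_map"][v,u]
    n=cv2.undistortPoints(np.stack([u,v],1).astype(float).reshape(-1,1,2),p["K"],np.array(p["dist"])).reshape(-1,2)
    c=np.c_[n*z[:,None],z]
    return (c-np.array(p["t"]))@np.array(p["R"])
def proj(p,X):
    return cv2.projectPoints(np.array(X,float).reshape(-1,3),cv2.Rodrigues(np.array(p["R"]))[0],np.array(p["t"],float),p["K"],np.array(p["dist"]))[0].reshape(-1,2)
E
python3 - <<'E'
from h import *
s=read_state();print(s)
for n in("scene","top"):
    p=get_image(n);cv2.imwrite(f"pics/{n}0.png",p["image"])
    for q in("bottle","stored","stop_tip","lane","bumper","standing","pot","vial"):
        try:
            for r in outline_of(p,q)[:3]:
                P=pts(p,r["mask"]); print(n,q,round(r["score"],2),r["box"],np.median(P,0).round(),np.percentile(P,2,0).round(),np.percentile(P,98,0).round())
        except Exception as e: print(q,e)
E
```

```text
{'clock': 0.0, 'qpos': array([ 1.07118194,  0.62936292,  0.0384422 ,  1.51838779, -0.02698129,
        0.99631187, -0.01999009]), 'qd': array([ 0.00055287,  0.00148491,  0.00107993, -0.00091889,  0.0014803 ,
        0.00139346, -0.00015186]), 'tau': array([-2.78806519e-04, -5.63402224e+01,  1.22610893e+00, -1.93441576e+01,
        1.10861540e-02,  1.07346955e-02, -2.26401460e-05]), 'eef_pos': array([ 272.96795249, -589.19713403,  230.37190571]), 'tool_rot': array([-3.13964127e+00,  4.30165334e-05,  4.33833877e-01]), 'force': array([0.59376414, 0.0991432 , 0.11647591]), 'torque': array([0.0298729 , 0.02652516, 0.01414629]), 'width': 85.44335322910929}
scene bottle 0.79 [212.9, 203.3, 240.6, 242.9] [ 587. -174.   85.] [ 513. -194.   65.] [ 612. -150.   91.]
scene stored 0.62 [296.8, 176.3, 332.4, 210.0] [580.  14. 111.] [509.  -0.  90.] [607.  42. 119.]
scene stop_tip 0.64 [296.7, 199.4, 307.3, 214.5] [556.  -2.  70.] [523.  -7.  48.] [571.  17.  85.]
scene lane 0.58 [214.1, 165.2, 369.9, 274.5] [569. -31.  65.] [ 497. -172.    1.] [624. 116. 117.]
scene bumper 0.85 [220.2, 167.9, 367.
[... 335 characters left out ...]
.  71.] [604.  46. 118.]
top stop_tip 0.4 [337.3, 219.7, 343.2, 241.1] [553.  -6.  64.] [537. -11.  36.] [572.  -1. 100.]
top lane 0.75 [257.7, 190.9, 451.8, 271.3] [551. -34.  63.] [ 492. -160.    6.] [612. 113. 117.]
top bumper 0.81 [257.6, 194.1, 450.5, 273.0] [551. -35.  63.] [ 492. -155.    7.] [611. 112. 116.]
top bumper 0.58 [263.0, 121.2, 298.7, 164.4] [719.  99.  32.] [679.  67.   2.] [738. 124.  67.]
top standing 0.94 [372.1, 114.8, 404.5, 158.6] [708. -90.  80.] [ 695. -114.    0.] [736. -70. 103.]
top pot 0.61 [260.6, 119.5, 298.5, 166.5] [719. 100.  32.] [679.  67.   2.] [738. 125.  67.]
top vial 0.5 [334.3, 299.8, 348.1, 318.1] [419. -13.  36.] [406. -27.  26.] [431.  -0.  58.]
```

View pics/scene0.png

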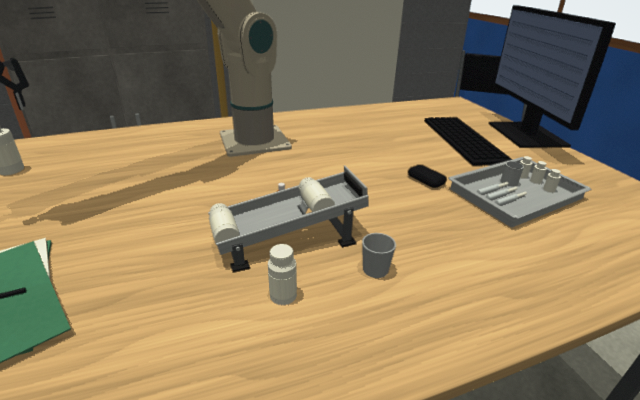

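View pics/top0.png

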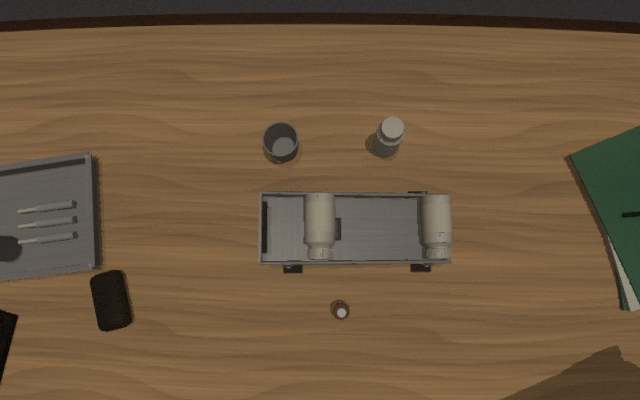

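Run:
```python
from h import *
print("gd",grip_depth if not callable(grip_depth) else grip_depth())
p=get_image("top")
m=np.zeros((400,640),bool); m[185:275,250:460]=1
P=pts(p,m)
# floor: points in x 520..590, y -130..-20
f=P[(P[:,0]>520)&(P[:,0]<590)&(P[:,1]>-130)&(P[:,1]<-25)&(P[:,2]>30)]
A=np.c_[f[:,1],f[:,0],np.ones(len(f))]
c=np.linalg.lstsq(A,f[:,2],rcond=None)[0];r=f[:,2]-A@c;k=abs(r)<4;c=np.linalg.lstsq(A[k],f[k,2],rcond=None)[0]
print("floor z=a y+b x+c",c, r.std())
h=P[:,2]-(c[0]*P[:,1]+c[1]*P[:,0]+c[2])
# walls rims
for lo,hi in((480,520),(590,630)):
    for y0 in range(-130,110,30):
        w=P[(h>16)&(h<32)&(P[:,0]>lo)&(P[:,0]<hi)&(abs(P[:,1]-y0)<15)]
        if len(w)and not(0<y0<50): print(lo,y0,len(w),np.percentile(w,[5,50,95],0)[:,0].round(1),np.median(w[:,2]-(c[0]*w[:,1]+c[1]*w[:,0]+c[2])).round(1))
for q in("bottle","stored"):
    r=outline_of(p,q)
    for b in r[:2]:
        B=pts(p,b["mask"]);print(q,b["score"],b["box"])
        hb=B[:,2]-(c[0]*B[:,1]+c[1]*B[:,0]+c[2])
        for x0 in range(500,620,10):
            s=B[(abs(B[:,0]-x0)<5)&(hb>25)]; hs=s[:,2]-(c[0]*s[:,1]+c[1]*s[:,0]+c[2])
            if len(s): print(x0,len(s),hs.max().round(1),s[:,1].min().round(),s[:,1].max().round())
```

```text
gd 18.700000000000003
floor z=a y+b x+c [ 1.38039729e-01 -2.84944307e-03  6.74136350e+01] 1.1222221459376995
480 -130 67 [499.1 501.1 504.2] 24.5
480 -100 57 [498.5 500.3 502.1] 24.7
480 -70 54 [498.  499.7 501.5] 24.7
480 -40 57 [497.4 499.2 501. ] 24.6
480 -10 74 [495.2 498.5 509.7] 24.7
480 50 91 [494.  497.2 513. ] 25.0
480 80 80 [493.3 495.8 498.3] 24.6
590 -130 58 [610.3 612.7 615.1] 24.6
590 -100 54 [609.6 611.7 613.8] 24.6
590 -70 54 [608.5 610.5 612.5] 24.5
590 -40 72 [607.5 610.  613.2] 24.3
590 -10 69 [606.5 608.8 611.7] 24.3
590 50 57 [594.5 606.7 609.2] 24.9
590 80 74 [604.2 606.6 609.6] 24.2
bottle 0.65 [423.5, 194.7, 450.3, 259.4]
510 112 45.6 -191.0 -155.0
520 134 45.3 -191.0 -154.0
530 165 49.9 -193.0 -148.0
540 169 50.1 -195.0 -149.0
550 167 50.6 -192.0 -149.0
560 176 50.0 -191.0 -147.0
570 178 50.6 -193.0 -147.0
580 170 50.5 -193.0 -147.0
590 171 50.0 -191.0 -146.0
600 163 50.1 -191.0 -147.0
610 83 49.4 -190.0 -147.0
stored 0.94 [307.3, 191.1, 335.7, 259.4]
500 20 44.7 8.0 37.0
510 163 46.1 3.0 39.0
520 134 44.4 3.0 40.0
530 194 50.2 -1.0 44.0
540 195 50.5 -1.0 45.0
550 191 50.7 -1.0 45.0
560 185 50.7 -1.0 43.0
570 188 50.3 -1.0 45.0
580 184 50.8 -0.0 46.0
590 191 50.5 -0.0 46.0
600 168 50.6 2.0 46.0
```

Run:
```python
import cv2
for n,a in(("scene",(150,290,190,410)),("top",(180,280,240,460))):
    i=cv2.imread(f"pics/{n}0.png")[a[0]:a[1],a[2]:a[3]]
    cv2.imwrite(f"pics/{n}0z.png",cv2.resize(i,None,fx=3.5,fy=3.5,interpolation=cv2.INTER_CUBIC))
```

```text
(no output)
```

View pics/top0z.png

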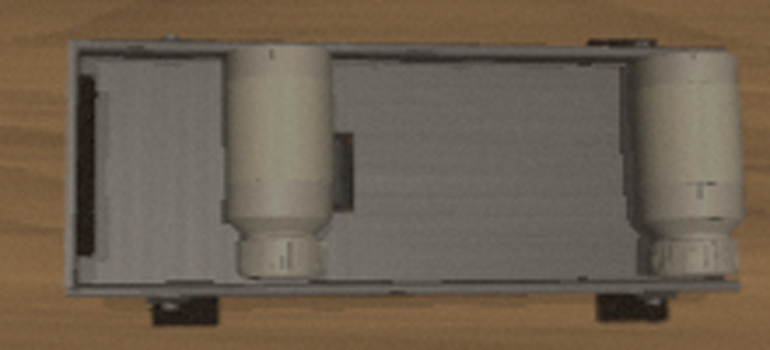

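>>> {"method": "send_rows", "body": {
  "rows": [
    [-0.18,0,0,0,-0.12],
    [-0.18,0,0,0,-0.12],
    [-0.18,0,0,0,-0.12],
    [-0.18,0,0,0,-0.12],
    [-0.18,0,0,0,-0.12],
    [-0.18,0,0,0,-0.12],
    [-0.18,0,0,0,-0.12],
    [-0.18,0,0,0,-0.12],
    [-0.18,0,0,0,-0.12],
    [-0.18,0,0,0,-0.09]
  ]
}}

```text
clock: 1.88
eef_pos: [273.1, -590.0, 231.5]
tool_rot: [-3.14, 0.001, 1.652]
force: [0.0, 0.4, -0.0]
width: 35.0
```

>>> {"method": "send_rows", "body": {
  "rows": [
    [-0.18,0,0,0,0.05],
    [-0.18,0.025,0.025,0,0],
    [-0.18,0.025,0.025,0,0],
    [-0.18,0.025,0.025,0,0],
    [-0.18,0.025,0.025,0,0],
    [-0.18,0.025,0.025,0,0],
    [-0.18,0.025,0.025,0,0],
    [-0.18,0.025,0.025,0,0],
    [-0.18,0.025,0.025,0,0],
    [-0.18,0.025,0.025,0,0],
    [-0.18,0.025,0.025,0,0],
    [-0.18,0,0,0,0]
  ]
}}

```text
clock: 2.88
eef_pos: [522.2, -327.7, 228.6]
tool_rot: [-3.141, 0.004, 1.589]
force: [1.2, 1.0, 0.9]
width: 35.2
```

>>> {"method": "send_rows", "body": {
  "rows": [
    [-0.18,0.022,0.013,0.02,0],
    [-0.18,0.022,0.013,0.03,0],
    [-0.18,0.022,0.013,0.03,0],
    [-0.18,0.022,0.012,0.03,-0.009],
    [-0.18,0,0,0.01,0],
    [-0.18,0,0,0,0]
  ]
}}

```text
clock: 3.38
eef_pos: [578.6, -236.2, 106.4]
tool_rot: [3.134, 0.01, 1.602]
force: [-0.8, -1.3, 1.0]
width: 35.2
```

```bash
cat > look.py <<'E'
from h import *
import sys
t=sys.argv[1]
s=read_state();print(s["clock"],s["eef_pos"].round(1),s["tool_rot"].round(3),s["force"].round(1),s["width"])
ims=[]
for n,a in(("scene",(130,290,190,410)),("top",(170,290,240,500))):
    p=get_image(n); i=p["image"].copy()
    e=proj(p,[s["eef_pos"]])[0]; print(n,e.round(1))
    cv2.imwrite(f"pics/{n}{t}.png",cv2.resize(i[a[0]:a[1],a[2]:a[3]],None,fx=3,fy=3,interpolation=cv2.INTER_CUBIC))
    for q in("bottle","stored","stop_tip"):
        for r in outline_of(p,q)[:1]:
            P=pts(p,r["mask"]); print(n,q,round(r["score"],2),np.round(r["box"]),np.median(P,0).round(),np.percentile(P,2,0).round(),np.percentile(P,98,0).round())
p=get_image("wrist");cv2.imwrite(f"pics/wrist{t}.png",p["image"])
E
python3 look.py 1
```

```text
3.3833 [ 578.6 -236.2  106.4] [3.134 0.01  1.602] [-0.8 -1.3  1. ] 35.23206561120578
scene [185.5 217.6]
scene bottle 0.86 [211. 201. 239. 244.] [ 587. -173.   84.] [ 512. -194.   64.] [ 612. -148.   91.]
scene stored 0.64 [298. 175. 333. 210.] [578.  15. 111.] [509.  -0.  91.] [607.  41. 119.]
scene stop_tip 0.66 [296. 198. 306. 215.] [557.  -2.  71.] [539.  -7.  61.] [571.   3.  81.]
top [484.1 212.8]
top bottle 0.59 [421. 194. 451. 261.] [ 562. -166.   85.] [ 509. -191.   44.] [ 609. -148.   91.]
top stored 0.68 [308. 190. 334. 260.] [555.  22. 113.] [507.   1. 100.] [603.  45. 118.]
top stop_tip 0.41 [423. 196. 454. 260.] [ 562. -166.   85.] [ 509. -192.   44.] [ 608. -148.   91.]
```

Run:
```python
from h import *
s=read_state();print(s["eef_pos"])
p=get_image("scene");i=p["image"]
e=proj(p,[s["eef_pos"]])[0];print(e)
z=cv2.resize(i[100:260,110:310],None,fx=4,fy=4,interpolation=cv2.INTER_CUBIC)[:600]
cv2.circle(z,(int((e[0]-110)*4),int((e[1]-100)*4)),4,(0,0,255),1)
cv2.imwrite("pics/s2.png",z)
```

```text
[ 580.04684514 -238.56161285  110.0150649 ]
[183.86186362 216.54855637]
```

View pics/s2.png

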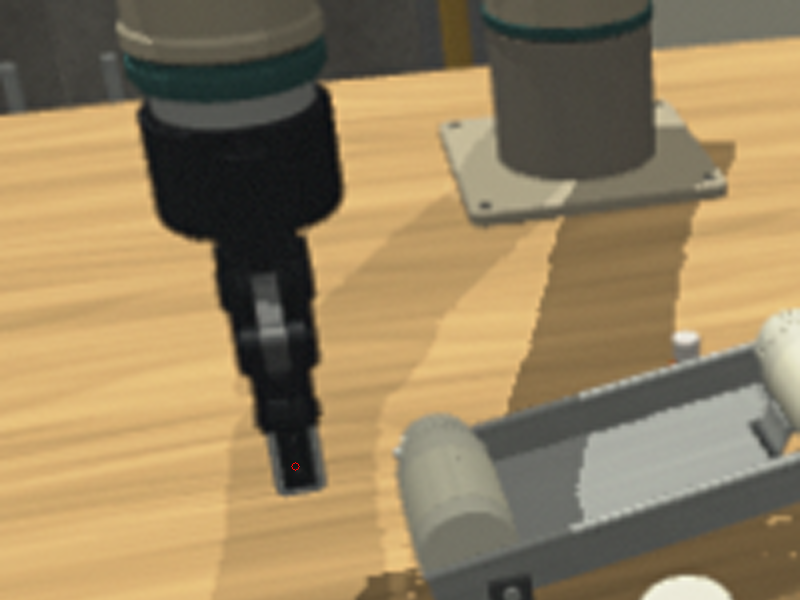

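View pics/wrist1.png

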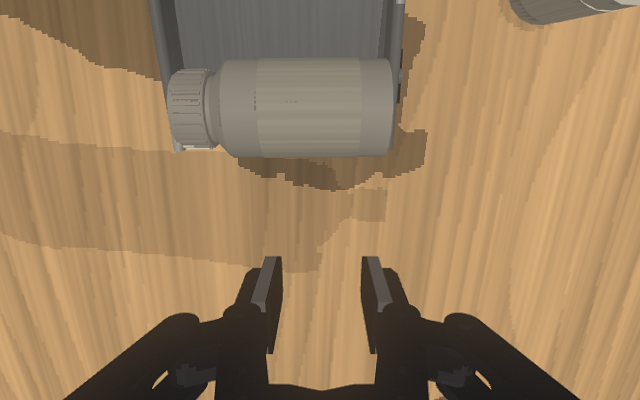

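Run:
```python
from h import *
s=read_state();E=s["eef_pos"];print(E, grip_depth if not callable(grip_depth) else grip_depth())
p=get_image("scene")
for dx in(18,25,32):
  for d in(0,6): print(dx,d,proj(p,[E+[dx,-11,d],E+[dx,11,d]]).round(1).tolist())
# depth points of gripper near tip
m=np.zeros((400,640),bool);m[200:226,174:196]=1
P=pts(p,m);k=(P[:,2]>85)&(abs(P[:,1]-E[1])<40)&(abs(P[:,0]-E[0])<60);Q=P[k]
print(len(Q),np.percentile(Q,[1,50,99],0).round(1))
for z in range(96,150,4):
  q=Q[abs(Q[:,2]-z)<2]
  if len(q):print(z,len(q),q.min(0).round(),q.max(0).round())
```

```text
[ 579.98206918 -238.25939528  109.80588691] 18.700000000000003
18 0 [[178.2, 223.0], [190.9, 220.9]]
18 6 [[177.6, 220.2], [190.4, 218.1]]
25 0 [[178.4, 225.1], [191.2, 223.0]]
25 6 [[177.8, 222.3], [190.7, 220.2]]
32 0 [[178.6, 227.3], [191.5, 225.1]]
32 6 [[178.0, 224.5], [190.9, 222.3]]
339 [[ 602.3 -247.5  111.9]
 [ 611.1 -236.4  140.2]
 [ 634.2 -223.3  175.8]]
112 15 [ 603. -244.  111.] [ 606. -227.  114.]
116 12 [ 602. -247.  114.] [ 609. -226.  118.]
120 25 [ 603. -247.  118.] [ 611. -226.  122.]
124 27 [ 603. -248.  122.] [ 612. -225.  125.]
128 21 [ 603. -247.  126.] [ 613. -226.  130.]
132 24 [ 602. -247.  130.] [ 612. -226.  133.]
136 31 [ 603. -247.  134.] [ 613. -225.  138.]
140 26 [ 603. -247.  138.] [ 612. -226.  142.]
144 24 [ 602. -246.  142.] [ 612. -226.  146.]
148 11 [ 610. -242.  146.] [ 613. -229.  149.]
```

>>> {"method": "send_rows", "body": {
  "rows": [
    [-0.18,0,-0.004,0.012,0],
    [-0.18,0,-0.003,0.012,0],
    [-0.18,0.004,0,0.012,0],
    [-0.18,0.004,0,0.01,0],
    [-0.18,0.004,0,0.004,0],
    [-0.18,0,0,0,0],
    [-0.18,0,0,0,0]
  ]
}}

```text
clock: 4.52
eef_pos: [574.7, -227.8, 59.6]
tool_rot: [3.124, 0.014, 1.597]
force: [-0.6, -0.5, 0.1]
width: 34.9
```

>>> {"method": "send_rows", "body": {
  "rows": [
    [-0.18,0.004,0,0,0],
    [-0.18,0.004,0,0,0],
    [-0.18,0.004,0,0,0],
    [-0.18,0.003,0,0,0],
    [-0.18,0.003,0,-0.0004,0],
    [-0.18,0.003,0,-0.0004,0],
    [-0.18,0.003,0,-0.0004,0],
    [-0.18,0.003,0,-0.0004,0]
  ]
}}

```text
clock: 5.18
eef_pos: [575.9, -199.4, 63.7]
tool_rot: [3.119, 0.016, 1.597]
force: [1.1, -0.3, -0.1]
width: 34.9
```

```bash
python3 look.py 3
```

```text
5.1833 [ 575.9 -199.4   63.7] [3.119 0.016 1.597] [ 1.1 -0.3 -0.1] 34.879475605245425
scene [208.7 232. ]
scene bottle 0.81 [217. 205. 245. 239.] [ 591. -165.   87.] [ 516. -185.   68.] [ 612. -142.   92.]
scene stored 0.9 [298. 174. 333. 210.] [579.  15. 110.] [505.  -0.  77.] [607.  57. 119.]
scene stop_tip 0.41 [295. 200. 308. 213.] [555.  -2.  69.] [536.  -8.  56.] [570.   2.  81.]
top [452.8 217.4]
top bottle 0.94 [416. 196. 447. 260.] [ 560. -159.   86.] [ 509. -184.   66.] [ 607. -141.   92.]
top stored 0.66 [309. 193. 335. 261.] [555.  22. 113.] [505.   1.  99.] [602.  44. 119.]
top stop_tip 0.42 [336. 218. 343. 241.] [554.  -6.  63.] [537. -11.  53.] [571.  -1.  99.]
```

View pics/wrist3.png

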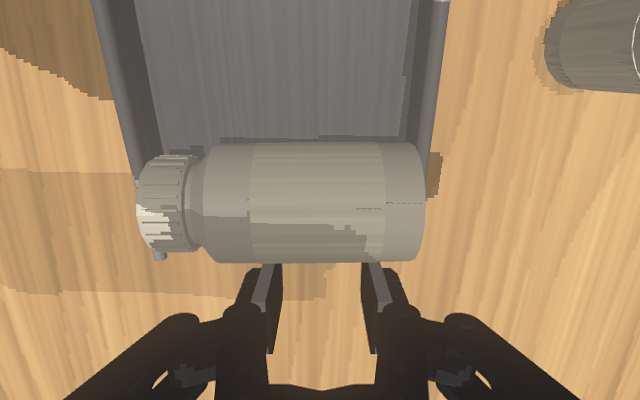

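View pics/scene3.png

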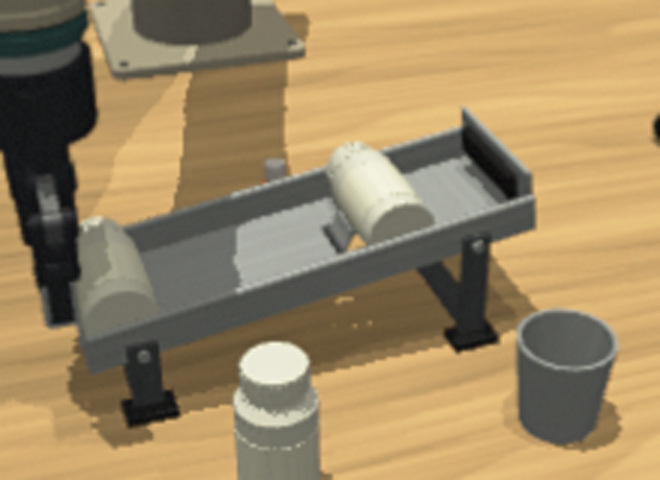

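>>> {"method": "send_rows", "body": {
  "rows": [
    [-0.18,0.003,-0.0005,0.0006,0],
    [-0.18,0.003,-0.0005,0.0006,0],
    [-0.18,0.003,-0.0005,0.0006,0],
    [-0.18,0.003,-0.0005,0.0006,0],
    [-0.18,0.003,-0.0005,0.0006,0],
    [-0.18,0.003,-0.0005,0.0006,0],
    [-0.18,0.003,-0.0005,0.0006,0],
    [-0.18,0.003,-0.0005,0.0006,0]
  ]
}}

```text
clock: 6.3
eef_pos: [570.8, -175.0, 57.7]
tool_rot: [3.119, 0.017, 1.595]
force: [-0.3, -0.5, 0.1]
width: 35.3
```

>>> {"method": "send_rows", "body": {
  "rows": [
    [-0.18,0.003,0,-0.001,0],
    [-0.18,0.003,0,-0.001,0],
    [-0.18,0.003,0,-0.001,0],
    [-0.18,0.003,0,-0.001,0],
    [-0.18,0.003,0,-0.001,0],
    [-0.18,0.003,0,-0.001,0],
    [-0.18,0.003,0,-0.001,0],
    [-0.18,0.003,0,-0.001,0],
    [-0.18,0.003,0,-0.001,0],
    [-0.18,0.003,0,-0.001,0]
  ]
}}

```text
clock: 7.13
eef_pos: [569.7, -141.2, 68.2]
tool_rot: [3.119, 0.017, 1.595]
force: [-0.0, -1.1, 0.9]
width: 34.9
```

```bash
python3 look.py 4
```

```text
7.1333 [ 569.7 -141.2   68.2] [3.119 0.017 1.595] [-0.  -1.1  0.9] 34.92126787905768
scene [238.2 223.1]
scene bottle 0.71 [302. 202. 307. 213.] [557.  -2.  70.] [541.  -7.  61.] [569.   2.  81.]
scene stored 0.64 [360. 234. 396. 276.] [719.  94.  46.] [681.  67.   5.] [740. 125.  66.]
scene stop_tip 0.65 [298. 202. 306. 213.] [557.  -2.  70.] [542.  -6.  64.] [568.   1.  81.]
top [418.7 220.2]
top bottle 0.84 [382. 193. 413. 260.] [ 557. -103.   95.] [ 508. -127.   80.] [606. -82. 101.]
top stored 0.8 [305. 192. 336. 261.] [555.  22. 113.] [505.  -0.  98.] [603.  45. 118.]
top stop_tip 0.54 [336. 218. 342. 241.] [553.  -6.  64.] [537. -11.  52.] [571.  -2.  72.]
```

View pics/wrist4.png

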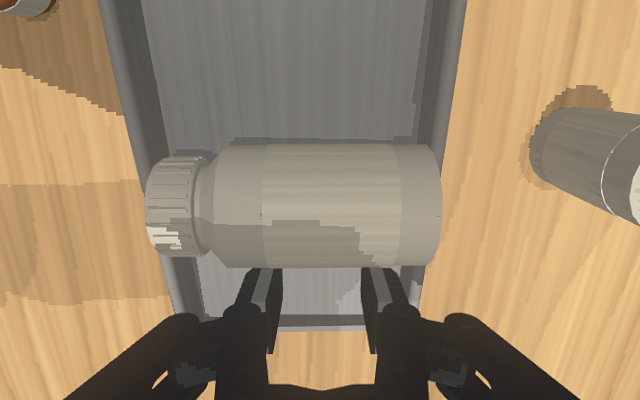

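>>> {"method": "send_rows", "body": {
  "rows": [
    [-0.18,0.003,0,-0.0004,0],
    [-0.18,0.003,0,-0.0004,0],
    [-0.18,0.003,0,-0.0004,0],
    [-0.18,0.003,0,-0.0004,0],
    [-0.18,0.003,0,-0.0004,0],
    [-0.18,0.003,0,-0.0004,0],
    [-0.18,0.003,0,-0.0004,0],
    [-0.18,0.003,0,-0.0004,0],
    [-0.18,0.003,0,-0.0004,0],
    [-0.18,0.003,0,-0.0004,0],
    [-0.18,0.003,0,-0.0004,0],
    [-0.18,0.003,0,-0.0004,0]
  ]
}}

```text
clock: 8.58
eef_pos: [568.6, -102.9, 72.6]
tool_rot: [3.119, 0.017, 1.594]
force: [-0.2, 0.2, 0.2]
width: 35.5
```

>>> {"method": "send_rows", "body": {
  "rows": [
    [-0.18,0.003,0,-0.0005,0],
    [-0.18,0.003,0,-0.0005,0],
    [-0.18,0.003,0,-0.0005,0],
    [-0.18,0.003,0,-0.0005,0],
    [-0.18,0.003,0,-0.0005,0],
    [-0.18,0.003,0,-0.0005,0],
    [-0.18,0.003,0,-0.0005,0],
    [-0.18,0.003,0,-0.0005,0],
    [-0.18,0.003,0,-0.0005,0],
    [-0.18,0.003,0,-0.0005,0]
  ]
}}

```text
clock: 9.42
eef_pos: [567.7, -69.5, 77.6]
tool_rot: [3.119, 0.017, 1.594]
force: [0.8, -0.4, 0.6]
width: 35.3
```

```bash
python3 look.py 5
```

```text
9.4167 [567.7 -69.5  77.6] [3.119 0.017 1.594] [ 0.8 -0.4  0.6] 35.30047768512856
scene [273.2 212.5]
scene stored 0.98 [301. 177. 332. 208.] [582.  15. 111.] [511.  -0.  92.] [607.  42. 119.]
top [376.1 220.1]
top bottle 0.74 [345. 193. 367. 260.] [547. -28. 105.] [506. -53.  64.] [605. -11. 111.]
top stored 0.57 [304. 193. 334. 261.] [556.  22. 113.] [506.   1.  99.] [603.  45. 119.]
top stop_tip 0.4 [338. 216. 341. 240.] [554.  -6.  64.] [538. -11.  54.] [572.  -2.  72.]
```

View pics/wrist5.png

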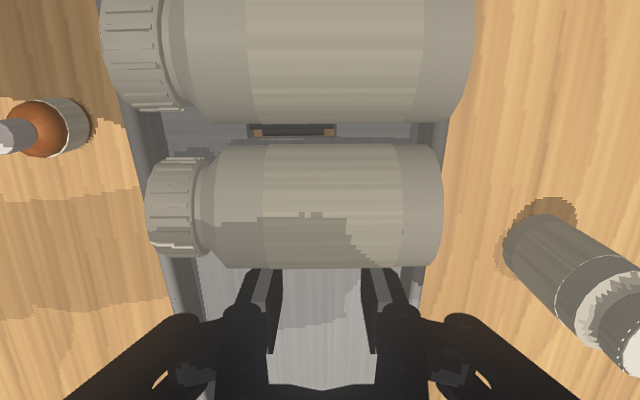

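View pics/scene5.png

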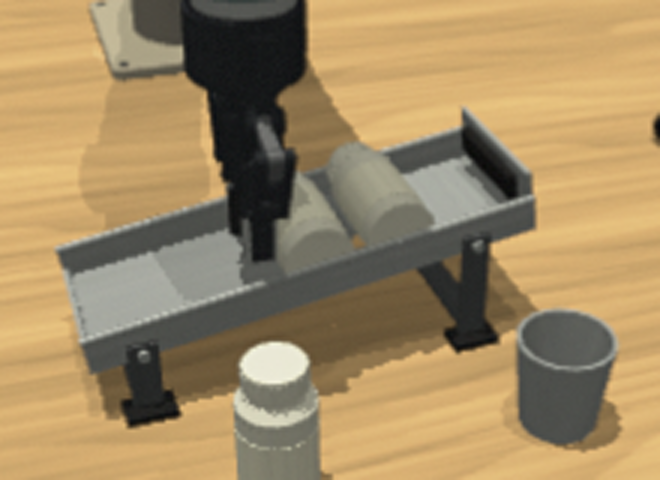

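>>> {"method": "send_rows", "body": {
  "rows": [
    [-0.18,0.003,0,-0.0005,0],
    [-0.18,0.003,0,-0.0005,0],
    [-0.18,0.003,0,-0.0005,0],
    [-0.18,0.003,0,-0.0005,0],
    [-0.18,0.003,0,-0.0005,0],
    [-0.18,0.003,0,-0.0005,0],
    [-0.18,0.003,0,-0.0005,0],
    [-0.18,0.003,0,-0.0005,0],
    [-0.18,0.003,0,-0.0005,0],
    [-0.18,0.003,0,-0.0005,0]
  ]
}}

```text
clock: 10.7
eef_pos: [566.8, -39.3, 82.6]
tool_rot: [3.119, 0.02, 1.591]
force: [0.9, -1.2, 1.0]
width: 34.9
```

```bash
python3 look.py 6
```

```text
10.7 [566.8 -39.3  82.6] [3.119 0.02  1.591] [ 0.9 -1.2  1. ] 34.931630018654516
scene [287.5 207.8]
scene bottle 0.64 [300. 184. 324. 217.] [602.  -5. 107.] [545. -26.  88.] [609.  16. 115.]
scene stored 0.71 [308. 175. 344. 206.] [580.  36. 114.] [510.  21.  96.] [607.  65. 121.]
top [357.9 219.9]
top bottle 0.69 [324. 211. 336. 259.] [530.  10. 105.] [504.  -3.  93.] [569.  18. 112.]
top stored 0.94 [292. 195. 320. 258.] [556.  42. 116.] [505.  21. 100.] [603.  66. 121.]
```

View pics/wrist6.png

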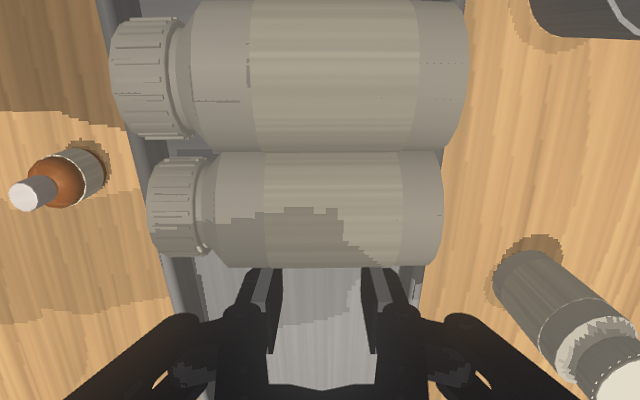

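View pics/scene6.png

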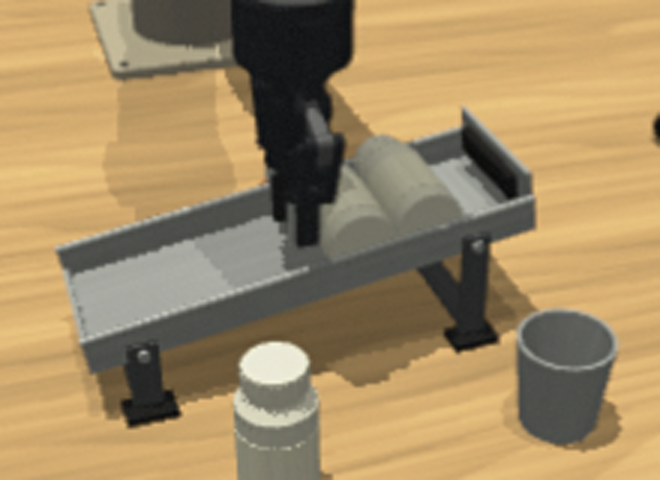

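>>> {"method": "send_rows", "body": {
  "rows": [
    [-0.18,0.003,0,-0.0004,0],
    [-0.18,0.003,0,-0.0004,0],
    [-0.18,0.003,0,-0.0004,0],
    [-0.18,0.003,0,-0.0004,0],
    [-0.18,0.003,0,-0.0004,0],
    [-0.18,0.003,0,-0.0004,0],
    [-0.18,0.003,0,-0.0004,0],
    [-0.18,0.003,0,-0.0004,0],
    [-0.18,0.002,0,-0.0004,0]
  ]
}}

```text
clock: 11.9
eef_pos: [566.2, -12.2, 86.0]
tool_rot: [3.119, 0.02, 1.59]
force: [-0.2, -1.3, 1.0]
width: 35.0
```

```bash
python3 look.py 7
```

```text
11.9 [566.2 -12.2  86. ] [3.119 0.02  1.59 ] [-0.2 -1.3  1. ] 35.00362525543272
scene [300.2 204. ]
scene bottle 0.95 [312. 184. 337. 212.] [602.  20. 111.] [553.   1.  93.] [608.  42. 119.]
scene stored 0.89 [320. 170. 353. 207.] [577.  63. 117.] [506.  48.  90.] [606. 111. 125.]
top [341.2 219.8]
top stored 0.55 [275. 196. 284. 260.] [542.  84. 118.] [506.  72. 104.] [593.  96. 125.]
```

View pics/wrist7.png

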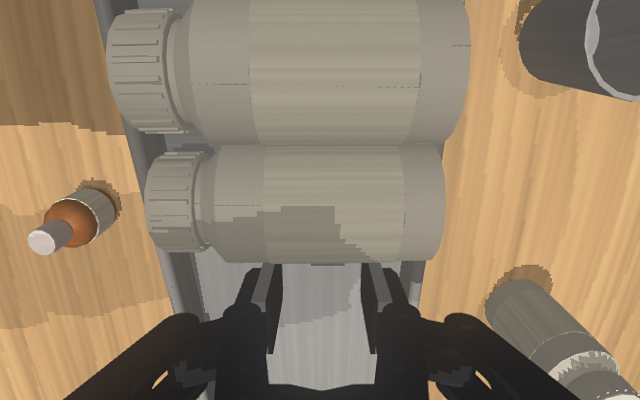

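View pics/scene7.png

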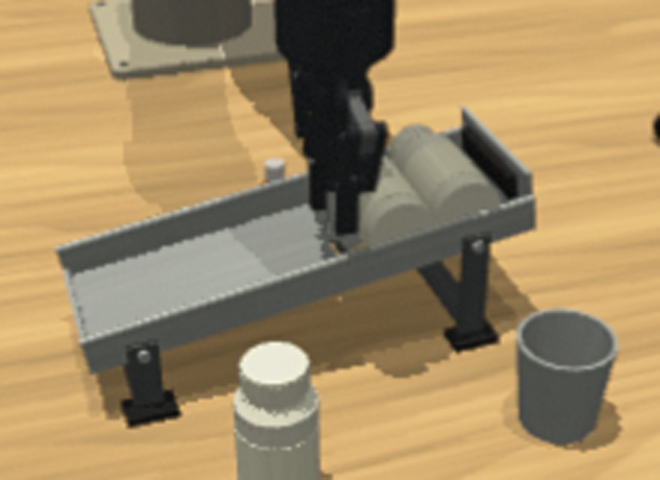

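>>> {"method": "send_rows", "body": {
  "rows": [
    [-0.18,0.002,0,-0.0003,0],
    [-0.18,0.002,0,-0.0003,0],
    [-0.18,0.001,0,-0.0001,0],
    [-0.18,0,0,0,0],
    [-0.18,0,0,0,0]
  ]
}}

```text
clock: 12.77
eef_pos: [566.0, -8.8, 86.6]
tool_rot: [3.119, 0.022, 1.588]
force: [0.3, -1.3, -0.8]
width: 35.0
```

```bash
python3 look.py 8
python3 - <<'E'
import cv2
i=cv2.imread('pics/wrist8.png')[230:330,240:400]
cv2.imwrite('pics/w8z.png',cv2.resize(i,None,fx=4,fy=4,interpolation=cv2.INTER_CUBIC))
E
```

```text
12.7667 [566.   -8.8  86.6] [3.119 0.022 1.588] [ 0.3 -1.3 -0.8] 34.99128991510006
scene [301.7 203.5]
scene bottle 0.7 [312. 182. 336. 210.] [602.  24. 112.] [559.   5.  95.] [608.  43. 119.]
scene stored 0.8 [320. 170. 355. 203.] [577.  66. 118.] [507.  51. 101.] [606.  91. 126.]
top [339.1 219.8]
top bottle 0.23 [258. 193. 447. 264.] [548. 107. 103.] [ 494. -186.   44.] [615. 116. 126.]
top stored 0.77 [272. 213. 279. 258.] [536.  90. 115.] [505.  34. 104.] [567.  97. 506.]
```

View pics/w8z.png

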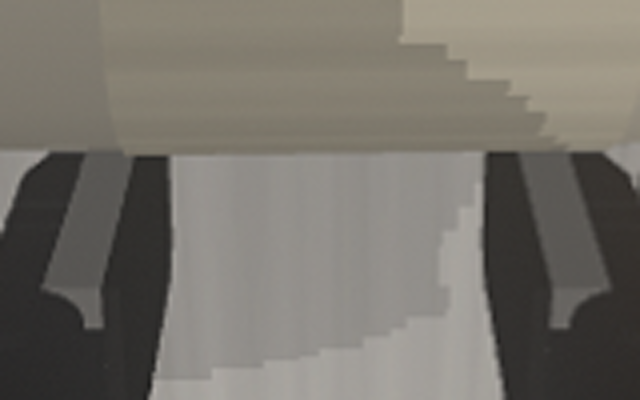

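View pics/scene8.png

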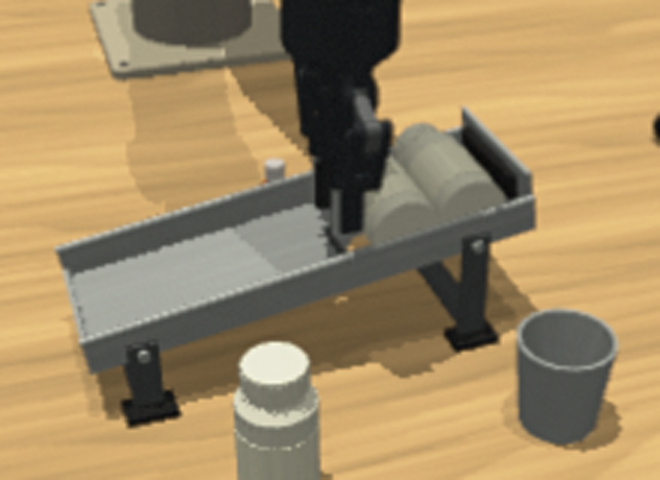

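>>> {"method": "send_rows", "body": {
  "rows": [
    [-0.18,0.002,0,-0.0003,0],
    [-0.18,0.002,0,-0.0003,0],
    [-0.18,0.001,0,-0.0001,0],
    [-0.18,0,0,0,0],
    [-0.18,0,0,0,0]
  ]
}}

```text
clock: 13.63
eef_pos: [565.9, -4.0, 87.4]
tool_rot: [3.119, 0.022, 1.587]
force: [0.4, -1.3, 0.0]
width: 35.1
```

```bash
python3 look.py 9
python3 - <<'E'
from h import *
p=get_image("scene")
cv2.imwrite('pics/s9z.png',cv2.resize(p["image"][170:230,270:370],None,fx=8,fy=8,interpolation=cv2.INTER_CUBIC))
E
```

```text
13.6333 [565.9  -4.   87.4] [3.119 0.022 1.587] [ 0.4 -1.3  0. ] 35.08769140228816
scene [303.9 202.8]
scene stored 0.84 [323. 172. 357. 200.] [578.  70. 119.] [510.  56. 103.] [606.  96. 127.]
scene stop_tip 0.6 [299. 206. 305. 214.] [552.  -4.  65.] [538.  -7.  56.] [570.  -2.  71.]
top [336.1 219.8]
```

View pics/s9z.png

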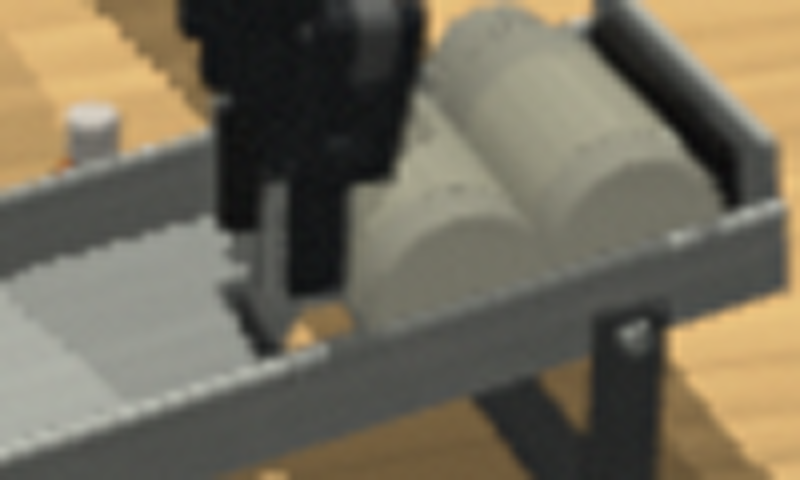

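>>> {"method": "send_rows", "body": {
  "rows": [
    [-0.18,-0.001,0,0,0],
    [-0.18,-0.001,0,0,0],
    [-0.18,-0.001,0,0,0],
    [-0.18,-0.001,0,0,0],
    [-0.18,-0.0015,0,0,0],
    [-0.18,-0.0015,0,0,0],
    [-0.18,-0.0015,0,0,0],
    [-0.18,-0.002,0,0,0],
    [-0.18,-0.002,0,0,0],
    [-0.18,-0.002,0,0,0],
    [-0.18,-0.003,0,0,0],
    [-0.18,-0.003,0,0,0]
  ]
}}

```text
clock: 15.13
eef_pos: [566.2, -25.3, 87.6]
tool_rot: [3.119, 0.021, 1.588]
force: [-1.2, 0.8, -0.1]
width: 35.1
```

```bash
python3 look.py 10
python3 - <<'E'
from h import *
p=get_image("scene")
cv2.imwrite('pics/s10z.png',cv2.resize(p["image"][170:230,270:370],None,fx=8,fy=8,interpolation=cv2.INTER_CUBIC))
E
```

```text
15.1333 [566.2 -25.3  87.6] [3.119 0.021 1.588] [-1.2  0.8 -0.1] 35.105430992782516
scene [294.  204.4]
scene bottle 0.57 [305. 177. 336. 211.] [593.  18. 112.] [539.  -0.  92.] [608.  42. 119.]
scene stored 0.68 [318. 170. 353. 202.] [577.  62. 118.] [507.  48. 101.] [606.  88. 125.]
scene stop_tip 0.65 [358. 232. 397. 276.] [719.  94.  45.] [676.  67.   1.] [740. 125.  67.]
top [349.4 219.8]
top bottle 0.57 [307. 232. 309. 258.] [530.  41. 103.] [505.  37.  98.] [544.  45. 111.]
top stored 0.74 [275. 191. 308. 262.] [552.  70. 120.] [505.  47. 103.] [602.  93. 125.]
```

View pics/s10z.png

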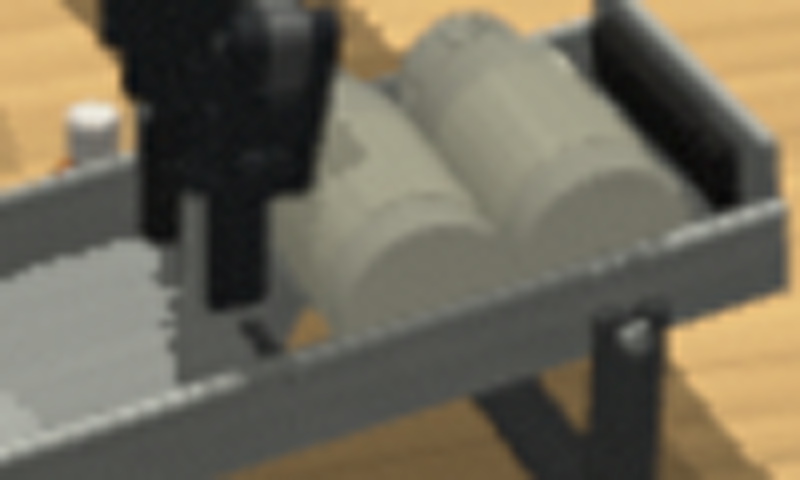

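View pics/wrist10.png

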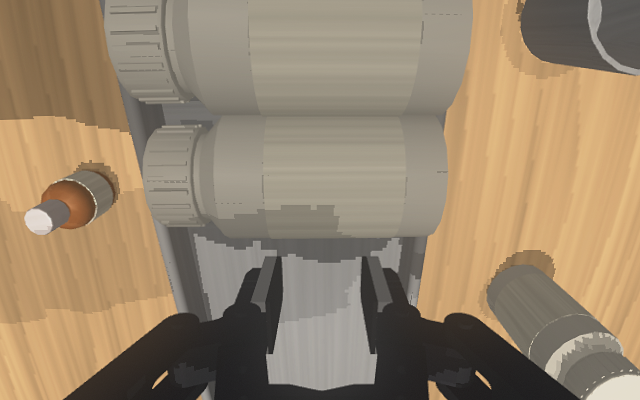

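Held by the stop (stored at about 261 mm, pushed bottle at about 213 mm). Backing off further and raising.

>>> {"method": "send_rows", "body": {
  "rows": [
    [-0.18,-0.01,0,-0.003,0],
    [-0.18,-0.015,0,-0.01,0],
    [-0.18,-0.015,0,-0.02,0],
    [-0.18,-0.015,0,-0.025,0],
    [-0.18,-0.015,0,-0.025,0],
    [-0.18,-0.015,0,-0.025,0],
    [-0.18,-0.02,0,-0.02,0],
    [-0.18,-0.02,0,0,0],
    [-0.18,-0.02,0,0,0],
    [-0.18,-0.02,0,0,0],
    [-0.18,0,0,0,0],
    [-0.18,0,0,0,0]
  ]
}}

```text
clock: 16.63
eef_pos: [564.3, -202.9, 228.6]
tool_rot: [3.12, 0.027, 1.587]
force: [0.4, 1.0, -0.2]
width: 35.1
```

```bash
python3 look.py 11
python3 - <<'E'
from h import *
p=get_image("scene")
cv2.imwrite('pics/s11z.png',cv2.resize(p["image"][170:230,270:370],None,fx=8,fy=8,interpolation=cv2.INTER_CUBIC))
p=get_image("top")
for q in("standing","pot","vial"):
    for r in outline_of(p,q)[:1]: print(q,r["score"],np.round(r["box"]))
E
```

```text
16.6333 [ 564.3 -202.9  228.6] [3.12  0.027 1.587] [ 0.4  1.  -0.2] 35.09973514418708
scene [193.7 150.9]
scene bottle 0.71 [304. 174. 334. 214.] [581.  14. 111.] [510.  -0.  91.] [608.  40. 119.]
scene stored 0.83 [318. 171. 353. 205.] [578.  62. 118.] [509.  47. 100.] [606.  88. 125.]
top [495.2 211.1]
top bottle 0.67 [308. 195. 333. 259.] [557.  22. 113.] [507.  -0.  99.] [604.  44. 118.]
top stored 0.66 [276. 192. 304. 263.] [554.  68. 119.] [504.  47. 104.] [602.  92. 125.]
top stop_tip 0.45 [337. 218. 343. 240.] [551.  -6.  64.] [537. -13.  53.] [570.  -1.  98.]
standing 0.65 [372. 118. 402. 156.]
pot 0.94 [260. 121. 300. 165.]
vial 0.6 [336. 299. 349. 316.]
```

View pics/s11z.png

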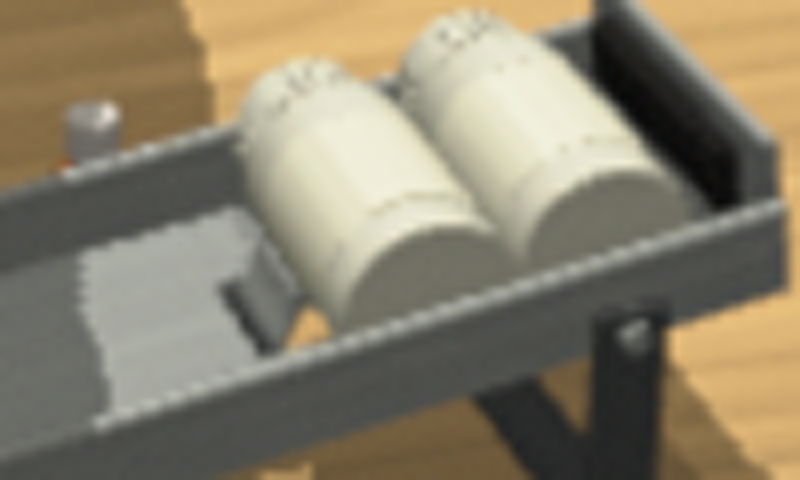

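View pics/top11.png

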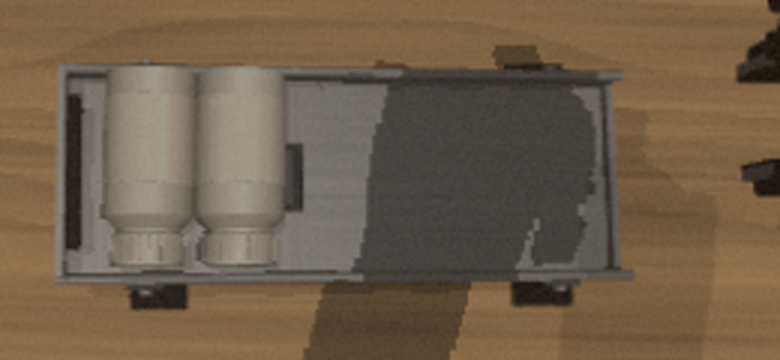

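Both bottles lie above the raised stop, and the lower one is exactly where the stored one was at the start. The hand is clear and the bystanders have not moved.

```bash
python3 -c "
from cell import *
print(finish_job())"
```

```text
the job is handed in; nothing more can be done
None
```

The lower bottle is now above the spring stop. I pushed it up the chute slowly (about 40 mm/s) with the two part-open fingertips until the stop sprang up behind it. I then backed the fingers off slowly so that both bottles settled against the stop, and moved the hand clear. I handed the job in at about 17 s; it reported no verdict.

**Bottles:** the last camera measurements put the pushed bottle where the stored one first lay, about 213 mm up from the foot. The stored bottle is about 48 mm further up, at about 261 mm. Both lie flat in the chute.

**Stop:** in the last scene picture it is clearly raised behind the lower bottle. I judged this by eye and did not measure the joint angle.

**Bystanders:** the standing bottle, pot and vial show in the same places in the top camera, to within about 3 pixels.

**Disagreements on the way:**
- The recognition networks mislabelled or missed some things when the hand was in view, for example reporting the pot as the stop tip. I ignored those reports.
- At one point early in the push the fingers ran about 5 mm lower than planned. I corrected this before they reached the stop.

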